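Load the balance with its middle check weight

TASK

Check the balance: of the three knob-headed steel check weights on the table, take the middle-sized one and set it down gently, upright, in the centre of the balance pan. Leave the other two weights standing where they are.

Things in the scene. Friction and masses are not known exactly. Their poses are not given: they have to be found in the camera images.
- weight_middle: The middle-sized check weight, to be put on the pan: plain bright steel, 0.2 kg, a cylinder 31 mm across and 41 mm high with a thin neck and a small round knob (21 mm across) on top, 60 mm high in all; it stands upright on the table. Origin: centre of its underside; z up its axis.
- weight_large: The largest check weight, same shape and steel: 42 mm across, 80 mm high in all, 0.5 kg. Origin: centre of its underside; z up its axis. To be left alone.
- weight_small: The smallest check weight, same shape and steel: 23 mm across, 44 mm high in all, 0.1 kg. Origin: centre of its underside; z up its axis. To be left alone. The weights change places from run to run and their centres are at least 70 mm apart.
- pan_centre (a point): Centre of the top face of the balance pan: flat steel disc, 110 mm across, 5 mm thick, no rim; empty, its top is 75 mm above the table. It moves only straight down on a damped 400 N/m spring (16 mm travel) and sinks 5 mm under the middle weight. Below it a fixed white and grey housing, 190 x 170 mm, 56 mm high, console on the robot's side; place and yaw vary. The point moves with the pan, z up.

How it is judged:
By the outcome, as a careful person would: the job done as asked, in the order asked, and still so for the second after the job is handed in, with the robot touching nothing.
It also fails if it takes over 38 s, if anything falls off the work surface, if the arm or the gripper's body presses on something with over 40 N, if the wrist force passes 120 N, or if a joint passes its speed limit or range.

ROBOT

A 6-joint arm with a two-finger parallel gripper is mounted at the origin on a cart in front of the work surface, level with it; the furniture and walls round the work are solid. World frame = base frame: x ahead of the robot, y to its left, z up, the work surface at z = 0. Lengths are in mm, angles in rad, forces in N, time in s.
With the tool pointing down it reaches from about 275 to 825 mm from the base axis. Payload 4.9 kg.
Tool frame: the origin (TCP) lies at the very end of the fingers, on their centre line; the grasp point (between the pads) lies 19 mm behind it; z points along the fingers, y is the direction in which the jaws open and shut (so a half turn about z gives the same grasp; the last joint's range is limited). The gripper opens to 85 mm and grips with 20 to 120 N. Pads are 22 mm wide; open, the fingers measure 114 mm over their backs; the gripper's body (76 mm by 85 mm) begins 54 mm behind the grasp point. The pads swing forward as they close: fully open they stand 13 mm farther back than shut.
Start: joints at [1.108, 0.326, -0.193, 1.052, 0, 1.437], TCP at [177.594, 520.556, 231.281] pointing down, gripper open.
Joint ranges: [-2.65, 2.65], [-0.97, 1.79], [-1.3, 1.35], [-1.93, 2.1], [-1.47, 1.37], [-3.14, 3.14]. Speed limits (rad/s): [2.57, 2.57, 3.14, 3.14, 3.14, 3.14].

INTERFACE

Orientations are given as [roll, pitch, yaw] about the fixed x, y, z axes, in that order (R = Rz(yaw) Ry(pitch) Rx(roll)).
In Python, from bench import bot, solve_ik, imaging gives the robot as it stands. Calls block until the motion is done:
- bot.move_ptp(position, orientation): joint-space move of the TCP to a pose.
- bot.movel(position, rot=None, max_speed=150, threshold=None): straight line of the TCP; rot=None keeps the orientation; max_speed is the mean speed in mm/s. With threshold (N) it stops when the force on the tool has changed by that much, and returns True; else False.
- bot.move_j(angles): joint-space move.
- bot.grip(opening, effort=None): opening from 0.0 (shut) to 1.0 (fully open); effort is the grip in N (None keeps the last); returns when the fingers have stopped.
- bot.dwell(seconds).
- solve_ik(position, orientation): joint angles nearest the present ones, or None.
- bot.get_state(): the state.
- imaging.capture(name): name is "scene" or "top" or "wrist"; returns the picture (420x560x3 uint8, blue, green, red); there is no depth.
- imaging.camera_model(name): a dict with "K" (3x3 intrinsics, pixels), "k1" (the pictures are not rectified: a ray, as slopes to the right and down, at radius r is drawn at 1 + k1 r^2 times it, then the intrinsics apply), "position" and "rotation" of the camera in the world. Camera axes: x right, y up, looking along -z (the intrinsics and any distortion apply to the point x, -y, -z); pixel columns grow to the right and rows downward; lengths in mm; the calibration is good to about 2 mm. A picture is of the moment at which its call begins: read the wrist's pose just before it. camera_model takes no time and is no camera call; for the wrist camera it gives the pose at the moment of the call.
A pose or a line that the arm cannot do raises bot.IKError and nothing moves.
- bot.sign_off(): hands the job in, once; it reports no verdict.
The state is a dict: "t": time; "qpos": joint angles; "joint_velocities": joint speeds; "effort": joint torques, N m; "tcp_pos": TCP position; "orientation": TCP orientation; "contact_force": force on the tool from outside, world axes, zero at the start; "wrist_torque": the same for the moment, N m; "opening": opening from 0.0 (shut) to 1.0 (fully open).
Only numpy, scipy, OpenCV 4.12 (cv2) and the standard library are available. Lean on these libraries where they do the work, as an engineer would, in place of code of your own. Each camera call takes 0.05 s, during which the arm holds its last target.

## Working session

There is one attempt and no reset: what is moved stays moved. The work goes in short steps, each a Python script; the robot and the scene stay as the last script left them, time stands still between calls to the robot, and variables do not carry over. Pictures are saved under pics/ and viewed, and the job is handed in when it is done.

```bash
ls; mkdir -p pics; python3 - <<'E'
from bench import bot, solve_ik, imaging
import cv2
for n in ["scene","top"]:
    cv2.imwrite(f"pics/{n}0.png",imaging.capture(n))
    m=imaging.camera_model(n);print(n,m)
s=bot.get_state();print(s["t"],s["tcp_pos"],s["orientation"])
E
```

```text
pics
scene {'K': array([[508.06430322,   0.        , 279.64235789],
       [  0.        , 508.06430322, 212.46997942],
       [  0.        ,   0.        ,   1.        ]]), 'k1': 0.009433621446274291, 'position': array([  69.21745329, -457.22640815,  619.55774153]), 'rotation': array([ 0.95587546,  0.00266151, -0.55987057])}
top {'K': array([[399.35002184,   0.        , 278.16130092],
       [  0.        , 399.35002184, 209.75551977],
       [  0.        ,   0.        ,   1.        ]]), 'k1': -0.014564363384530106, 'position': array([345.60422362, 199.80489165, 917.03837826]), 'rotation': array([ 0.14124057,  0.01460205, -1.54822662])}
0.1 [177.33733311 520.07690962 230.58813421] [-3.14005413e+00 -1.92001637e-04  2.81284135e+00]
```

View pics/scene0.png

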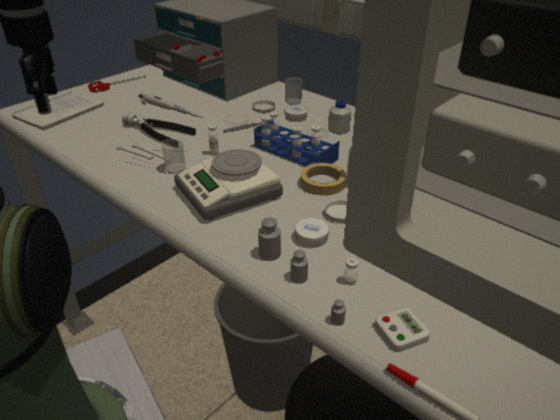

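View pics/top0.png

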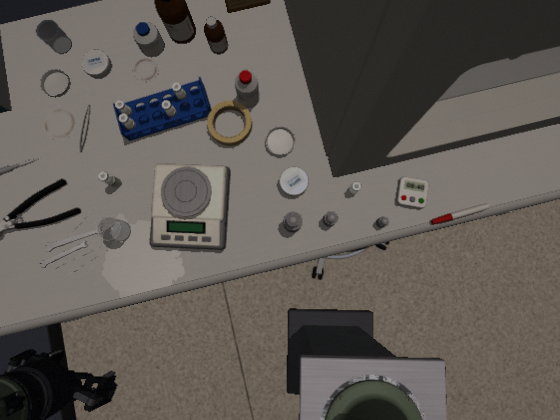

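```bash
cat > h.py <<'E'
import numpy as np, cv2
from scipy.spatial.transform import Rotation as R
def rot(m): 
    r=np.array(m['rotation']); return r if r.shape==(3,3) else R.from_euler('xyz',r).as_matrix()
def ray(m,px):
    K=m['K'];x=(px[0]-K[0,2])/K[0,0];y=(px[1]-K[1,2])/K[1,1]
    u=cv2.undistortPoints(np.array([[px]],float),K,np.array([m['k1'],0,0,0.]))[0,0]
    return np.array(m['position']),rot(m)@np.array([u[0],-u[1],-1.])
def onplane(m,px,z):
    o,d=ray(m,px);return o+d*(z-o[2])/d[2]
def proj(m,P):
    p=rot(m).T@(np.array(P,float)-m['position']);p=np.array([p[0],-p[1],-p[2]])
    return cv2.projectPoints(p[None],np.zeros(3),np.zeros(3),m['K'],np.array([m['k1'],0,0,0.]))[0][0,0]
def tri(ms,pxs):
    A=np.zeros((3,3));b=np.zeros(3)
    for m,p in zip(ms,pxs):
        o,d=ray(m,p);d/=np.linalg.norm(d);M=np.eye(3)-np.outer(d,d);A+=M;b+=M@o
    return np.linalg.solve(A,b)
E
python3 - <<'E'
from h import *
from bench import imaging
T=imaging.camera_model('top');S=imaging.camera_model('scene')
for n,p,h,q in [('L',(293,218),75,(269,224)),('M',(331,215),52,(299,256)),('S',(383,220),38,(339,305))]:
    print(n,onplane(T,p,h).round(1),onplane(S,q,h).round(1),tri([T,S],[p,q]).round(1))
print('pan',onplane(T,(186,192),75).round(1),onplane(S,(237,162),75).round(1))
print('knob?',onplane(T,(335,175),200),onplane(T,(335,175),400))
a=cv2.imread('pics/top0.png');b=cv2.imread('pics/scene0.png')
cv2.imwrite('pics/c1.png',cv2.resize(a[150:260,140:400],None,fx=3,fy=3,interpolation=2))
cv2.imwrite('pics/c2.png',cv2.resize(b[140:340,170:370],None,fx=3,fy=3,interpolation=2))
E
```

```text
L [448.  182.9  75. ] [442.2 176.6  75. ] [447.6 183.3  68.9]
M [459.1  99.8  52. ] [453.8  96.2  52. ] [458.2 100.   47.7]
S [452.2 -16.6  38. ] [450.  -22.9  38. ] [453.4 -18.4  32.1]
pan [499.6 414.   75. ] [500.  406.4  75. ]
knob? [513.78567001 109.83220111 200.        ] [466.87564357 134.92784264 400.        ]
```

View pics/c1.png

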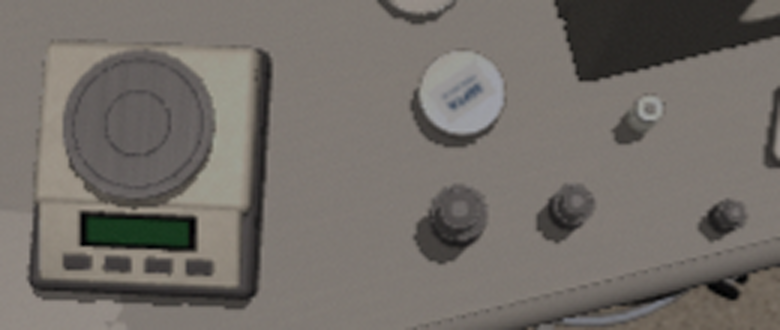

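View pics/c2.png

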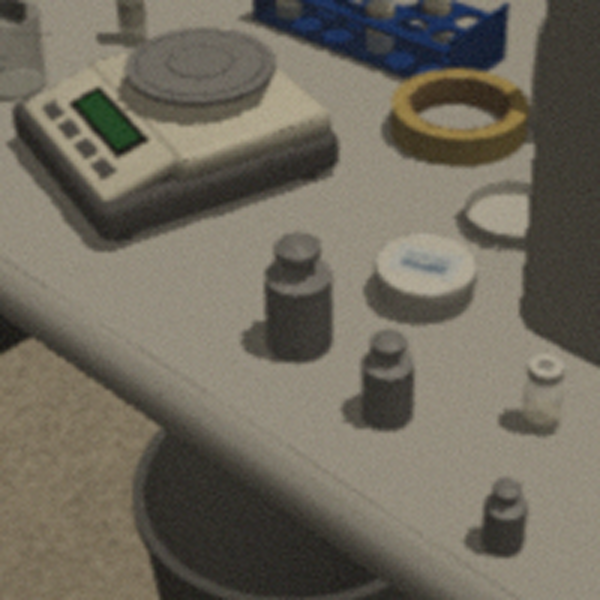

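```bash
python3 - <<'E'
from h import *
from bench import imaging,bot,solve_ik
T=imaging.camera_model('top');S=imaging.camera_model('scene')
p,q=(330.3,216.7),(299.7,254.3)
print('M',onplane(T,p,52).round(1),onplane(S,q,52).round(1),tri([T,S],[p,q]).round(1))
p,q=(186,191),(237,160.7)
print('pan',onplane(T,p,75).round(1),onplane(S,q,75).round(1),tri([T,S],[p,q]).round(1))
print('cab base',onplane(S,(346,243),0).round(0), 'vial',onplane(T,(355,187),30).round(0))
W=imaging.camera_model('wrist');s=bot.get_state()
Rt=R.from_euler('xyz',s['orientation']).as_matrix()
print('cam in tool',(Rt.T@(W['position']-s['tcp_pos'])).round(1),(Rt.T@rot(W)).round(2))
for y in (np.pi/2,-np.pi/2,2.2,2.6,-.9):
  for P in ([458,99,160],[458,99,9],[499,411,90]):
    j=solve_ik(P,[np.pi,0,y]);print(round(y,2),P,None if j is None else np.round(j,2))
E
```

```text
M [455.3 101.3  52. ] [457.3  99.4  52. ] [456.6 100.6  51.2]
pan [501.8 414.2  75. ] [502.7 411.5  75. ] [502.9 414.2  73.5]
cab base [588. 131.   0.] vial [527.  43.  30.]
cam in tool [  77.9    0.7 -142.9] [[-0.    0.95  0.31]
 [ 1.   -0.    0.  ]
 [ 0.    0.31 -0.95]]
1.57 [458, 99, 160] [ 0.06  0.24 -0.51  0.82  0.    1.63]
1.57 [458, 99, 9] [ 0.06  0.47 -0.67  0.44  0.    1.63]
1.57 [499, 411, 90] [ 0.57  0.62 -0.1   0.85  0.    2.15]
-1.57 [458, 99, 160] [ 0.06  0.24 -0.51  0.82  0.   -1.52]
-1.57 [458, 99, 9] [ 0.06  0.47 -0.67  0.44  0.   -1.52]
-1.57 [499, 411, 90] [ 0.57  0.62 -0.1   0.85  0.   -1.  ]
2.2 [458, 99, 160] [ 0.06  0.24 -0.51  0.82  0.    1.  ]
2.2 [458, 99, 9] [ 0.06  0.47 -0.67  0.44  0.    1.  ]
2.2 [499, 411, 90] [ 0.57  0.62 -0.1   0.85  0.    1.52]
2.6 [458, 99, 160] [ 0.06  0.24 -0.51  0.82  0.    0.6 ]
2.6 [458, 99, 9] [ 0.06  0.47 -0.67  0.44  0.    0.6 ]
2.6 [499, 411, 90] [ 0.57  0.62 -0.1   0.85  0.    1.12]
-0.9 [458, 99, 160] [ 0.06  0.24 -0.51  0.82  0.   -2.19]
-0.9 [458, 99, 9] [ 0.06  0.47 -0.67  0.44  0.   -2.19]
-0.9 [499, 411, 90] [ 0.57  0.62 -0.1   0.85  0.   -1.67]
```

```bash
python3 - <<'E'
from h import *
from bench import imaging,bot
import pickle
o=[np.pi,0,np.pi/2]
for n,P in (('pan',[500,412,230]),('M',[457,100,190])):
    bot.move_ptp(P,o)
    W=imaging.camera_model('wrist');cv2.imwrite(f'pics/w_{n}.png',imaging.capture('wrist'))
    pickle.dump(W,open(n+'.pkl','wb'))
    s=bot.get_state();print(s['t'],s['tcp_pos'].round(1),s['orientation'].round(4),W['K'][0,0])
E
```

```text
1.4333 [498.8 412.9 230.1] [-3.1412e+00 -2.0000e-04  1.5730e+00] 375.23547134037216
2.6917 [457.8 101.  190.4] [ 3.1403e+00 -4.0000e-04  1.5724e+00] 375.23547134037216
```

View pics/w_pan.png

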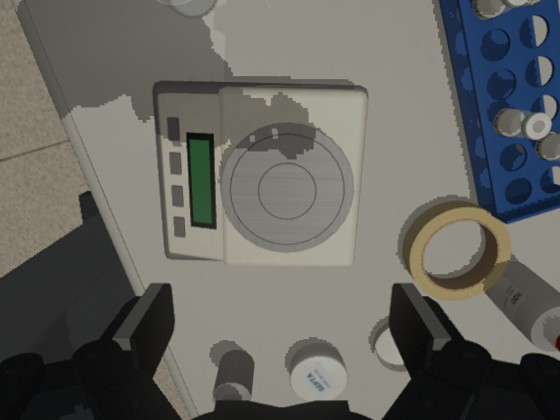

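View pics/w_M.png

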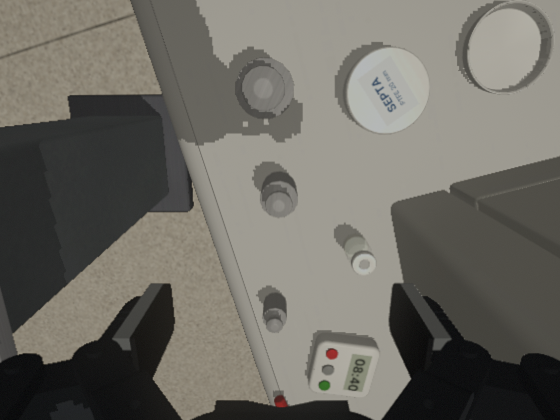

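```bash
python3 - <<'E'
from h import *
import pickle
a=cv2.imread('pics/w_M.png');cv2.imwrite('pics/z.png',cv2.resize(a[150:230,240:320],None,fx=7,fy=7,interpolation=2))
Wp=pickle.load(open('pan.pkl','rb'));Wm=pickle.load(open('M.pkl','rb'))
print('pan',onplane(Wp,(287,190.5),75).round(1),onplane(Wp,(287,187.5),75))
for z,p in((51,(279,203)),(49.5,(279,204))):print('M',onplane(Wm,p,z).round(1))
E
```

```text
pan [504.2 415.6  75. ] [504.21025768 418.07414296  75.        ]
M [456.9  97.6  51. ]
M [456.9  96.4  49.5]
```

View pics/z.png

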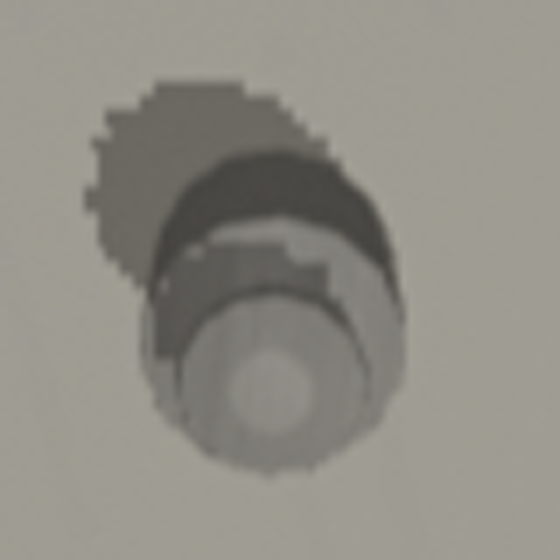

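```bash
python3 - <<'E'
from h import *
import pickle
Wp=pickle.load(open('pan.pkl','rb'));Wm=pickle.load(open('M.pkl','rb'))
for z,p in((60,(278.4,205.4)),(50,(278.6,204.3)),(40,(279.2,198.8)),(0,(279,171))):print('M',z,onplane(Wm,p,z).round(1))
a=cv2.imread('pics/w_pan.png');cv2.imwrite('pics/z2.png',cv2.resize(a[110:270,205:365],None,fx=3.5,fy=3.5,interpolation=2))
E
```

```text
M 60 [456.5  98.4  60. ]
M 50 [456.6  96.3  50. ]
M 40 [457.  98.  40.]
M 0 [456.7 112.8   0. ]
```

View pics/z2.png

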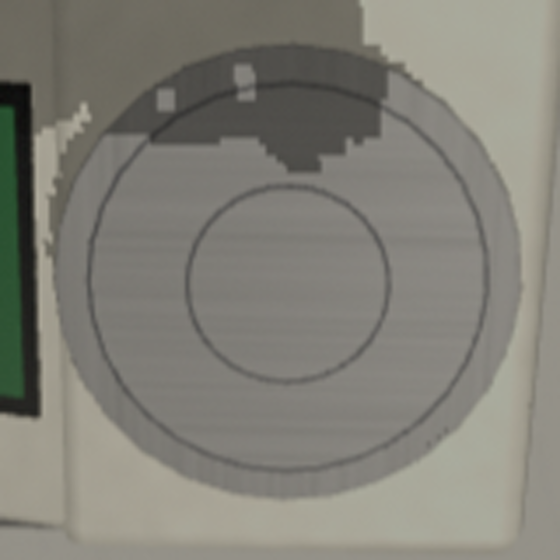

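```bash
python3 - <<'E'
from h import *
from bench import imaging,bot
import pickle
o=[np.pi,0,np.pi/2]
bot.movel([456.8,99,110],rot=o)
print(bot.movel([456.8,99,9],max_speed=80,threshold=8))
s=bot.get_state();print(s['t'],s['tcp_pos'].round(1),s['contact_force'].round(1))
bot.grip(0.0,40)
s=bot.get_state();print(s['t'],s['opening'],s['tcp_pos'].round(1),s['contact_force'].round(1))
W=imaging.camera_model('wrist');cv2.imwrite('pics/g.png',imaging.capture('wrist'))
pickle.dump(W,open('g.pkl','wb'))
cv2.imwrite('pics/gs.png',cv2.resize(imaging.capture('scene')[140:340,170:370],None,fx=3,fy=3))
E
```

```text
False
4.7833 [457.3  99.    9.4] [ 0.5 -0.5  1. ]
5.3333 0.351563049173299 [456.8  99.    9.3] [-1.  -0.1  6.3]
```

View pics/g.png

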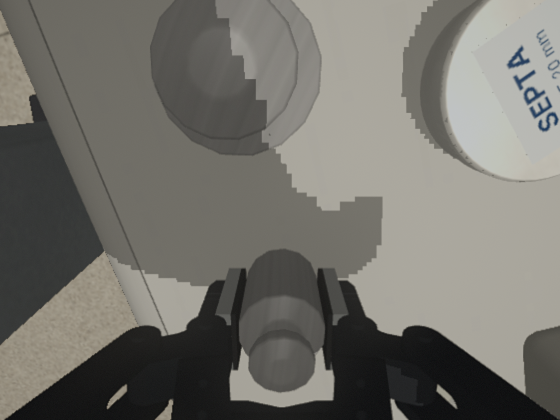

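View pics/gs.png

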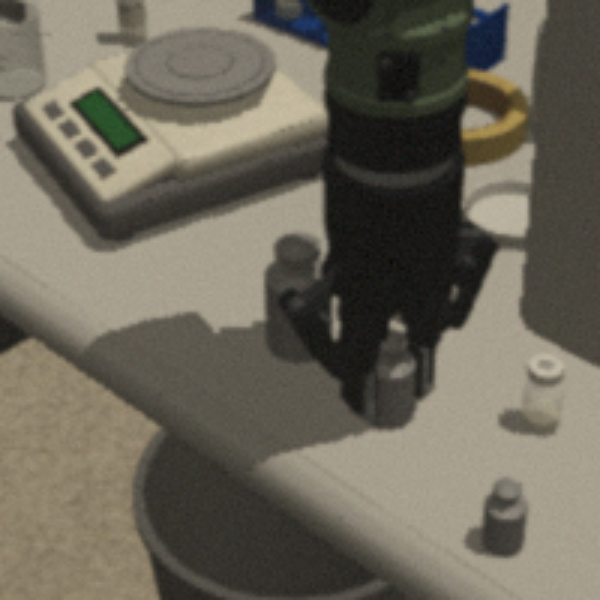

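```bash
python3 - <<'E'
from h import *
from bench import imaging,bot
import pickle
W=pickle.load(open('g.pkl','rb'))
for z,p in((50,(281,361)),(41,(281.5,321))):print(onplane(W,p,z).round(1))
bot.movel([456.8,99,175],max_speed=120)
s=bot.get_state();print(s['t'],s['opening'],s['contact_force'].round(1))
bot.movel([503.5,414.5,175],rot=[np.pi,0,np.pi/2],max_speed=150)
bot.movel([503.5,414.5,100],max_speed=80)
bot.dwell(.3)
s=bot.get_state();print(s['t'],s['tcp_pos'].round(1),s['orientation'].round(4),s['contact_force'].round(1))
W=imaging.camera_model('wrist');cv2.imwrite('pics/p.png',imaging.capture('wrist'));pickle.dump(W,open('p.pkl','wb'))
cv2.imwrite('pics/ps.png',cv2.resize(imaging.capture('scene')[80:240,150:350],None,fx=3.5,fy=3.5))
E
```

```text
[457.4  94.1  50. ]
[457.6 103.4  41. ]
6.9667 0.34842770051075167 [-0.8 -0.5 -2.2]
10.625 [503.7 414.6 100.4] [ 3.1411e+00 -4.0000e-04  1.5708e+00] [ 0.2  0.7 -1.5]
```

View pics/p.png

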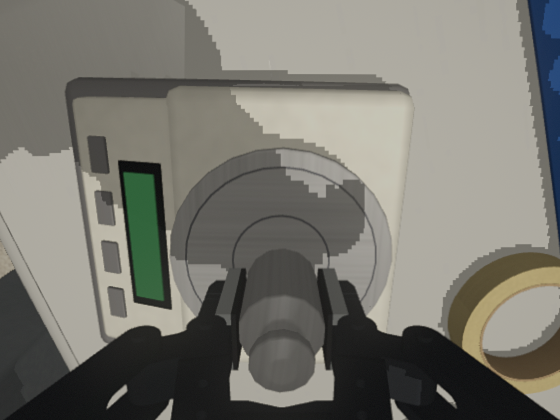

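View pics/ps.png

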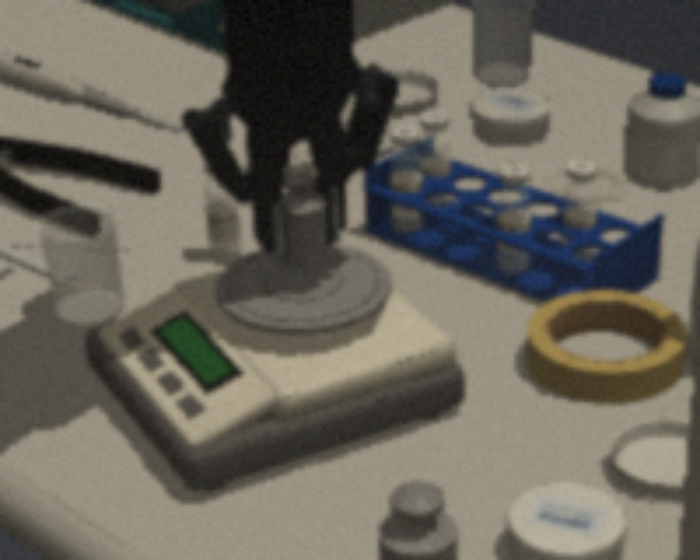

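```bash
python3 - <<'E'
from h import *
from bench import bot
import pickle
W=pickle.load(open('p.pkl','rb'))
print('pan edge-55',onplane(W,(281,148.5),75)-[0,55,0],'bottom-15.5',onplane(W,(281,249.5),91.1)-[0,15.5,0])
print(onplane(W,(170.5,255),75),onplane(W,(391,255),75))
E
```

```text
pan edge-55 [504.29509642 414.93666223  75.        ] bottom-15.5 [504.28114259 412.49167048  91.1       ]
[450.13664965 418.11552788  75.        ] [558.1688728  418.07139465  75.        ]
```

```bash
python3 - <<'E'
from h import *
from bench import imaging,bot
import pickle
def st(l):
    s=bot.get_state();print(l,s['t'],s['tcp_pos'].round(1),s['opening'],s['contact_force'].round(1))
x,y=503.6,416.3
bot.movel([x,y,90],max_speed=30)
st('a')
print(bot.movel([x,y,79.3],max_speed=12,threshold=6));bot.dwell(.5);st('b')
cv2.imwrite('pics/qs.png',cv2.resize(imaging.capture('scene')[80:240,150:350],None,fx=3.5,fy=3.5))
W=imaging.camera_model('wrist');cv2.imwrite('pics/q.png',imaging.capture('wrist'))
E
```

```text
a 11.2167 [503.4 416.2  89.6] 0.34950948419932554 [ 0.5 -0.3 -1.9]
False
b 12.7583 [503.7 416.3  79.3] 0.3452401088357476 [ 0.5 -0.8  0.4]
```

View pics/qs.png

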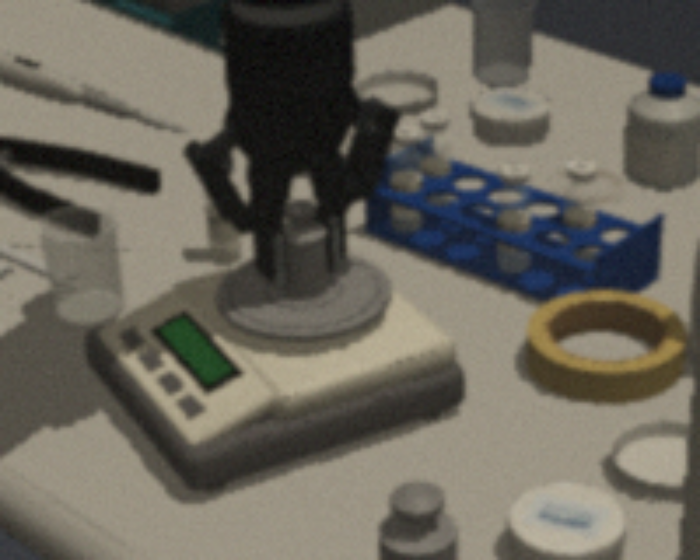

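View pics/q.png

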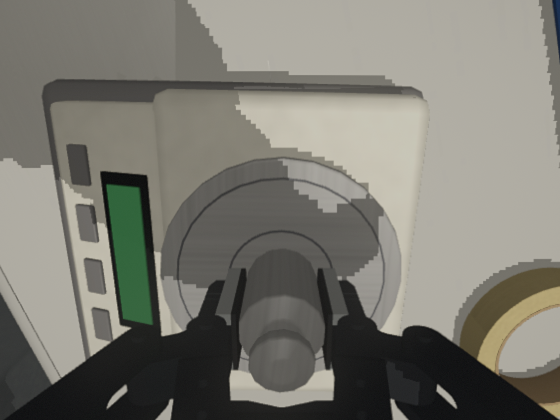

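```bash
python3 - <<'E'
from h import *
from bench import imaging,bot
import pickle
bot.grip(0.75);bot.dwell(.2)
bot.movel([503.6,416.3,100],max_speed=40)
bot.movel([503.6,416.3,225],max_speed=120)
bot.dwell(.2)
W=imaging.camera_model('wrist');cv2.imwrite('pics/r.png',imaging.capture('wrist'));pickle.dump(W,open('r.pkl','wb'))
cv2.imwrite('pics/rs.png',cv2.resize(imaging.capture('scene')[80:340,150:370],None,fx=2.3,fy=2.3))
s=bot.get_state();print(s['t'],s['contact_force'].round(1))
E
```

```text
15.6417 [ 0.6 -0.4 -0.6]
```

View pics/rs.png

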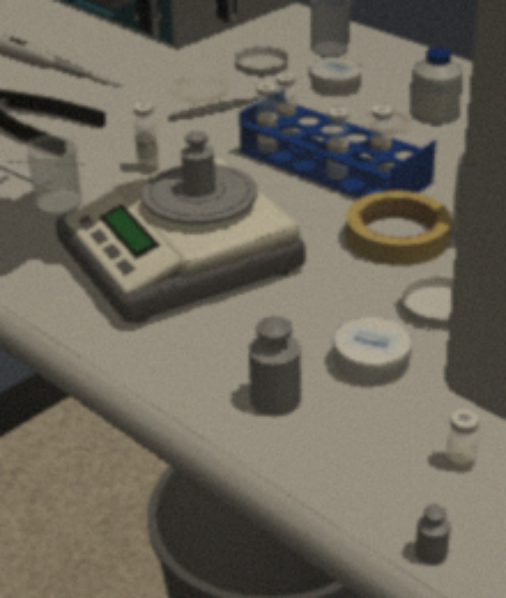

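View pics/r.png

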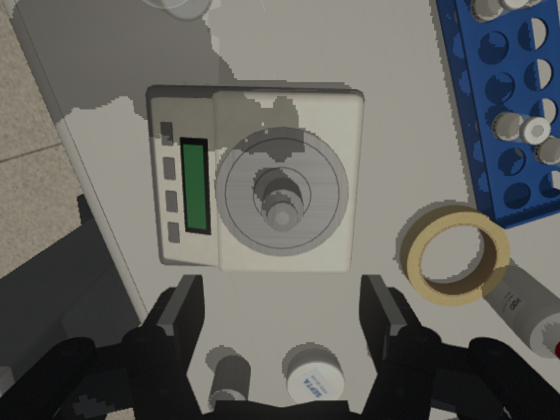

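```bash
python3 - <<'E'
from h import *
import pickle
W=pickle.load(open('r.pkl','rb'))
a=cv2.imread('pics/r.png');cv2.imwrite('pics/z3.png',cv2.resize(a[115:265,205:355],None,fx=4,fy=4,interpolation=2))
E
```

```text
(no output)
```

View pics/z3.png

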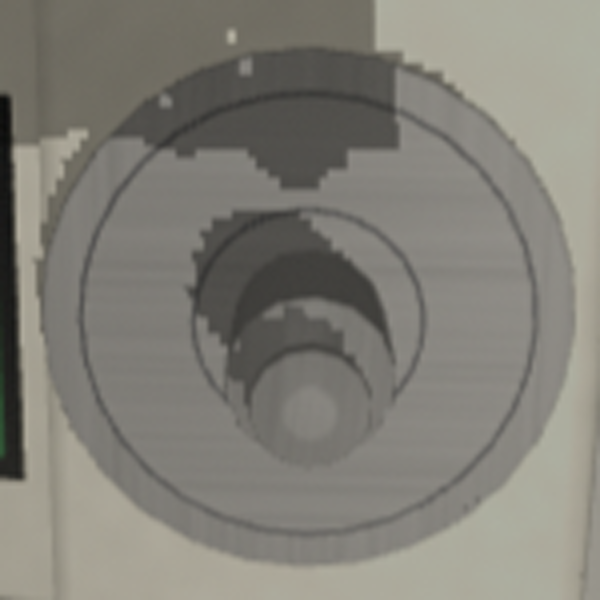

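```bash
python3 - <<'E'
from h import *
import pickle
W=pickle.load(open('r.pkl','rb'))
f=lambda c,r,z:onplane(W,(205+c/4-.4,115+r/4-.4),z).round(1)
print('ring L R',f(191,320,70),f(424,320,70),'outer ring T B',f(308,92,70),f(308,533,70),'L R',f(80,310,70),f(537,310,70))
print('base top edge',f(310,250,70),'minus 15.5; knob top',f(310,413,130),'knob',f(310,405,120))
E
```

```text
ring L R [480.1 415.6  70. ] [527.8 415.6  70. ] outer ring T B [504.  461.7  70. ] [504.  368.4  70. ] L R [457.4 417.7  70. ] [550.8 417.7  70. ]
base top edge [504.4 430.2  70. ] minus 15.5; knob top [504.4 415.7 130. ] knob [504.4 413.8 120. ]
```

```bash
python3 - <<'E'
from bench import bot
print(bot.sign_off())
E
```

```text
the job is handed in; nothing more can be done
None
```

The middle weight is standing upright in the centre of the balance pan, and I have handed the job in. The last clock reading was 15.6 s, taken just before hand-in, against the 38 s limit.

- **Picking and placing:** I found the weight and pan with the scene, top and wrist cameras and gripped the body at 40 N. I lowered it until the pan had taken its weight (tool force 0.4 N), then let go and backed straight up.
- **Position on the pan:** in the last wrist picture the pan centre is at about (504.0, 415.0) mm. The weight's base is at about (504.4, 414.7) and the top of its knob at about (504.4, 415.7), so it is within about 1 mm of centre and not tilted.
- **Other two weights:** both are still upright in the last scene picture and look unmoved; I judged this by eye and did not measure it. The gripper was clear of everything at hand-in.
- **Disagreement between cameras:** before the pick, the wrist camera and the fixed cameras differed by about 3 mm in y on the weight's position. I shifted the placing about 1.8 mm using the wrist picture taken over the pan.

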